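# Close the ink mixer's cover evenly

## Robot

A 6-joint arm with a two-finger parallel gripper is mounted at the origin on the work surface. World frame = base frame: x ahead of the robot, y to its left, z up, the work surface at z = 0. Lengths are in m, angles in rad, forces in N, time in s.
With the tool pointing down it reaches from about 0.275 to 1 m from the base axis. Payload 8.4 kg.
Tool frame: the origin (TCP) lies on the centre line of the jaws, within the pads' length; the fingertips stand 17 mm ahead of it and the grasp point (between the pads) lies 2 mm behind it (bot.tcp_to_tips is the z of the fingertips in the tool frame, in m); z points along the fingers, y is the line along which they close (so a half turn about z gives the same grasp; the last joint's range is limited). The gripper opens to 85 mm and grips with 20 to 120 N. Pads are 22 mm wide; open, the fingers measure 114 mm over their backs; the gripper's body (76 mm by 85 mm) begins 54 mm behind the grasp point. The pads swing forward as they close: fully open they stand 13 mm farther back than shut.
Start: joints at [1.17, 0.353, 1.633, -0, 1.155, -0.002], TCP at [0.243, 0.576, 0.248] pointing down, gripper open.
Joint ranges: [-2.63, 2.63], [-0.92, 2.1], [0.06, 2.66], [-1.3, 4.44], [0, 2.69], [-3.02, 3.02]. Speed limits (rad/s): [2.22, 2.22, 2.79, 3.14, 3.14, 3.14].

## Interface

Orientations are given as a unit quaternion [x, y, z, w].
In Python, from workcell import bot, hand, kinematics, get_obs, vision, hand_in gives the robot as it stands. The module is installed in compiled form; this text tells all that it offers. Calls block until the motion is done:
- bot.reach(position, orientation): joint-space move of the TCP to a pose.
- bot.servo_line(position, ori=None, velocity=0.15): straight line of the TCP; ori=None keeps the orientation; velocity is the mean speed in m/s.
- bot.goto_joints(angles): joint-space move.
- hand.move_gripper(opening, strength=None): finger opening in m; strength is the grip in N (None keeps the last); returns when the fingers have stopped.
- bot.dwell(seconds).
- kinematics.solve_ik(position, orientation): joint angles nearest the present ones, or None.
- get_obs(): the state.
- vision.read_camera(name): name is "scene" or "top" or "wrist"; returns a dict with "frame" (480x640x3 uint8, red, green, blue), "intrinsics" (3x3 intrinsics, pixels), "view" (4x4, takes a point from world to camera coordinates). Camera axes: x right, y down, z forward; pixel columns grow to the right and rows downward; lengths in m; the calibration is good to about 2 mm. A picture is of the moment at which its call begins. There is no depth.
A pose or a line that the arm cannot do raises bot.IKError and nothing moves.
- hand_in(): hands the job in; it is judged then, once.
The state is a dict: "time_s": time; "joint_pos": joint angles; "joint_vel": joint speeds; "joint_efforts": joint torques, N m; "position": TCP position; "orientation": TCP orientation; "wrist_force": force on the tool from outside, world axes, zero at the start; "ft_torque": the same for the moment, N m; "gripper_width": finger opening in m; "grip_force": force on a finger pad.
Only numpy, scipy, OpenCV 4.12 (cv2) and the standard library are available. Lean on these libraries where they do the work, as an engineer would, in place of code of your own. Each camera call takes 0.05 s, during which the arm holds its last target. There are 200 camera calls.

## Task

Fit the loose round cover into the leaning mouth of the ink mixer (lower it in, do not drop it), then clamp it with the four red-handled dogs so that it goes down evenly: first turn every dog clockwise about half-way, then turn every dog fully home to its stop, both times going corner to opposite corner (star order). Leave the other things on the table where they are.

Things in the scene. Friction and masses are not known exactly. Their poses are not given: they have to be found in the camera images.
- mixer: The fixed ink mixer: grey drum, 240 mm steel rim, in a red cradle; its round mouth leans 25 degrees from vertical towards the robot. Four clamping dogs (red T-bars on steel fingers) turn on axes 95 mm from the mouth's centre, at 45, 135, 225, 315 degrees from the mouth's x axis. A broken curb (158 mm inside) round the seat keeps the cover from sliding. Origin: under the cradle, z up.
- seat (a point): Centre of the mouth, in the plane of four sprung rubber seat pads: where the centre of the cover's underside rests before clamping. z points straight out of the mouth (the cover goes in along it, the dogs turn about it), x away from the robot and uphill, y to the robot's left. The curb rises 5 mm above this plane, the dogs' red bars up to 56 mm; open dogs are clear of the cover's way.
- cover: The loose cover of the mixer: flat aluminium disc, 150 mm diameter, 8 mm thick, with a black round knob in the middle of its top (34 mm diameter, from 8 to 50 mm above the underside); 0.2 to 0.45 kg. Origin: centre of the underside; z points up through the knob.
- cover_knob (a point): Point on the axis of the cover's black knob, 30 mm above the cover's underside: where to grasp it.
- dog0 (a joint): Turn of dog0, far left (45 degrees); dog2 is across from it. rad: 0 open (finger along the rim), 0.75 half-way, 1.5 the stop (finger points to the cover's centre). Grows clockwise seen from outside the mouth; starts at 0 to 0.2; takes about 0.1 N m and stays where left. It screws down 6 mm per rad; the finger comes over the cover's edge at 0.5 and presses it on its springs from 0.65.
- dog0_grip (a point): Centre of dog0's red T-bar: 44 mm long, 12 mm thick, 26 mm tall along the mouth's z. Its x axis runs along the bar and along the steel finger under it (tip 42 mm from the turning axis); its z is the turning axis, out of the mouth. 43 mm above the seat plane when open, 34 mm when home; the finger's top is 19 mm below this point.
- dog1 (a joint): Turn of dog1, near left (135 degrees); dog3 is across from it. rad: 0 open (finger along the rim), 0.75 half-way, 1.5 the stop (finger points to the cover's centre). Grows clockwise seen from outside the mouth; starts at 0 to 0.2; takes about 0.1 N m and stays where left. It screws down 6 mm per rad; the finger comes over the cover's edge at 0.5 and presses it on its springs from 0.65.
- dog1_grip (a point): Centre of dog1's red T-bar: 44 mm long, 12 mm thick, 26 mm tall along the mouth's z. Its x axis runs along the bar and along the steel finger under it (tip 42 mm from the turning axis); its z is the turning axis, out of the mouth. 43 mm above the seat plane when open, 34 mm when home; the finger's top is 19 mm below this point.
- dog2 (a joint): Turn of dog2, near right (225 degrees); dog0 is across from it. rad: 0 open (finger along the rim), 0.75 half-way, 1.5 the stop (finger points to the cover's centre). Grows clockwise seen from outside the mouth; starts at 0 to 0.2; takes about 0.1 N m and stays where left. It screws down 6 mm per rad; the finger comes over the cover's edge at 0.5 and presses it on its springs from 0.65.
- dog2_grip (a point): Centre of dog2's red T-bar: 44 mm long, 12 mm thick, 26 mm tall along the mouth's z. Its x axis runs along the bar and along the steel finger under it (tip 42 mm from the turning axis); its z is the turning axis, out of the mouth. 43 mm above the seat plane when open, 34 mm when home; the finger's top is 19 mm below this point.
- dog3 (a joint): Turn of dog3, far right (315 degrees); dog1 is across from it. rad: 0 open (finger along the rim), 0.75 half-way, 1.5 the stop (finger points to the cover's centre). Grows clockwise seen from outside the mouth; starts at 0 to 0.2; takes about 0.1 N m and stays where left. It screws down 6 mm per rad; the finger comes over the cover's edge at 0.5 and presses it on its springs from 0.65.
- dog3_grip (a point): Centre of dog3's red T-bar: 44 mm long, 12 mm thick, 26 mm tall along the mouth's z. Its x axis runs along the bar and along the steel finger under it (tip 42 mm from the turning axis); its z is the turning axis, out of the mouth. 43 mm above the seat plane when open, 34 mm when home; the finger's top is 19 mm below this point.
- bowl: Bystander: white ceramic mixing bowl, 124 mm across, 50 mm high; origin under its centre.
- squeeze: Bystander: black squeeze bottle, 56 mm across, 160 mm high; origin under its centre.
- tin: Bystander: yellow-banded ink tin, 80 mm across, 75 mm high; origin under its centre.
- jar: Bystander: brown jar with a pale label, 66 mm across, 85 mm high; origin under its centre.
- knife: Bystander: palette knife lying flat, about 200 mm long; origin under its centre.
There are look-alikes about, which are no part of the job. Leave any orange look-alike of the cover alone.

How it is judged:
On the way, in this order (a step that is already met when the one before it is completed fails the run):
1. the cover lies in the mouth on its seat, let go, all dogs still open (z of cover in the frame of seat between -0.008 and 0.003 m and x of cover_knob in the frame of seat between -0.008 and 0.008 m and y of cover_knob in the frame of seat between -0.008 and 0.008 m and z of cover_knob in the frame of seat above 0.015 m and angle between the z axis of cover and the z axis of seat, either way round below 0.06 rad and contact force between the fingers and cover below 0.05 N and value of joint each of dog0, dog1, dog2, dog3 below 0.45 rad), for 0.2 s.
2. every dog has been turned part of the way (0.45 to 1.2 rad) (value of joint dog0 between 0.45 and 1.2 rad and value of joint dog1 between 0.45 and 1.2 rad and value of joint dog2 between 0.45 and 1.2 rad and value of joint dog3 between 0.45 and 1.2 rad), for 0.2 s.
At the end, for the whole second after the job is handed in: All four dogs are home (beyond 1.38 rad of 1.5), the cover lies in the mouth, knob outwards, centred within 8 mm each way, pressed more than 3 mm below its resting plane and even within 0.03 rad, at rest and let go (value of joint each of dog0, dog1, dog2, dog3 above 1.38 rad and z of cover in the frame of seat between -0.008 and -0.003 m and x of cover_knob in the frame of seat between -0.008 and 0.008 m and y of cover_knob in the frame of seat between -0.008 and 0.008 m and z of cover_knob in the frame of seat above 0.015 m and angle between the z axis of cover and the z axis of seat, either way round below 0.03 rad and linear speed of cover below 0.02 m/s and contact force between the fingers and cover below 0.05 N); the robot touches nothing.
It fails at once if a dog is turned beyond 1.2 rad while another is still below 0.45 rad (value of joint any of dog0, dog1, dog2, dog3 above 1.2 rad and value of joint any of dog0, dog1, dog2, dog3 below 0.45 rad).
It fails at once if first pass out of star order: two neighbouring dogs turned beyond 0.45 rad while the other two are below it ((value of joint each of dog0, dog1 above 0.45 rad and value of joint each of dog2, dog3 below 0.45 rad) or (value of joint each of dog1, dog2 above 0.45 rad and value of joint each of dog3, dog0 below 0.45 rad) or (value of joint each of dog2, dog3 above 0.45 rad and value of joint each of dog0, dog1 below 0.45 rad) or (value of joint each of dog3, dog0 above 0.45 rad and value of joint each of dog1, dog2 below 0.45 rad)).
It fails at once if second pass out of star order: two neighbouring dogs turned beyond 1.2 rad while the other two are below it ((value of joint each of dog0, dog1 above 1.2 rad and value of joint each of dog2, dog3 below 1.2 rad) or (value of joint each of dog1, dog2 above 1.2 rad and value of joint each of dog3, dog0 below 1.2 rad) or (value of joint each of dog2, dog3 above 1.2 rad and value of joint each of dog0, dog1 below 1.2 rad) or (value of joint each of dog3, dog0 above 1.2 rad and value of joint each of dog1, dog2 below 1.2 rad)).
It fails at once if the cover is dropped (faster than 0.5 m/s while not held) (contact force between the fingers and cover below 0.05 N and linear speed of cover above 0.5 m/s).
It fails at once if a bystander is moved more than 40 mm (distance of any of bowl, squeeze, tin, jar, knife from where it was at the start of the episode above 0.04 m).
It also fails if it takes over 72 s, if anything falls off the work surface, if the arm or the gripper's body presses on something with over 40 N, if the wrist force passes 120 N, or if a joint passes its speed limit or range.

## Working session

There is one attempt and no reset: what is moved stays moved. The work goes in short steps, each a Python script; the robot and the scene stay as the last script left them, time stands still between calls to the robot, and variables do not carry over. Pictures are saved under pics/ and viewed, at most 10 in all, crops included, and the job is handed in when it is done.

```bash
mkdir -p pics
python3 - <<'E'
from workcell import bot,hand,kinematics,get_obs,vision
import cv2,numpy as np
o=get_obs();print(o['time_s'],o['position'],o['orientation'],bot.tcp_to_tips)
for n in ['scene','top','wrist']:
    r=vision.read_camera(n);cv2.imwrite(f'pics/{n}0.png',r['frame'][:,:,::-1]);np.savez(f'{n}0.npz',K=r['intrinsics'],V=r['view'])
    print(n,r['intrinsics'].round(1).tolist(),r['view'].round(3).tolist())
E
```

```text
0.0 [0.24251502 0.57552718 0.24754074] [ 1.98092972e-01  9.80182973e-01 -7.04695608e-04 -1.34628786e-04] 0.017
scene [[482.8, 0.0, 319.9], [0.0, 482.8, 236.0], [0.0, 0.0, 1.0]] [[-0.111, 0.994, 0.015, -0.02], [0.717, 0.09, -0.691, -0.251], [-0.688, -0.066, -0.723, 1.816], [0.0, 0.0, 0.0, 1.0]]
top [[611.7, 0.0, 316.5], [0.0, 611.7, 238.2], [0.0, 0.0, 1.0]] [[-0.019, -1.0, -0.001, 0.093], [-0.979, 0.018, -0.201, 0.487], [0.201, -0.003, -0.98, 1.848], [0.0, 0.0, 0.0, 1.0]]
wrist [[331.3, 0.0, 322.4], [0.0, 331.3, 244.5], [0.0, 0.0, 1.0]] [[0.388, 0.922, -0.001, -0.624], [0.885, -0.372, 0.28, -0.035], [0.258, -0.109, -0.96, 0.379], [0.0, 0.0, 0.0, 1.0]]
```

View pics/scene0.png

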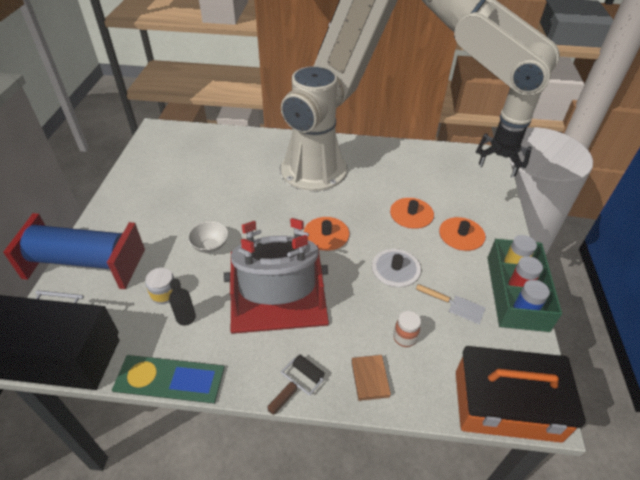

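View pics/top0.png

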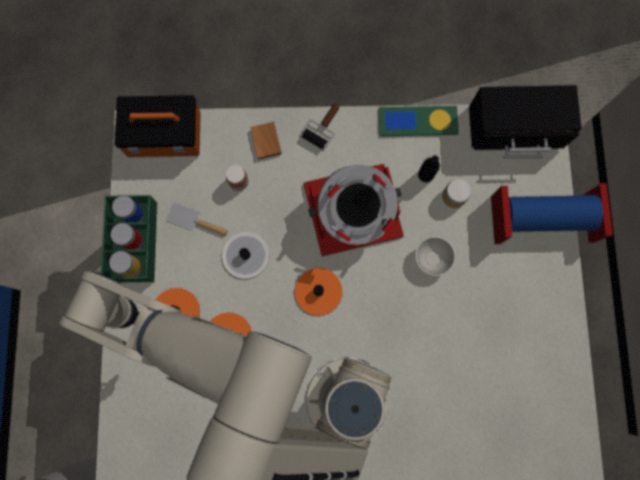

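The scene image shows the cover's knob at about (397,262) and the mixer mouth at about (277,250). In the top image the knob is at (245,254) and the mouth at (357,205). I'll get rough positions from these, then look from closer with the wrist camera.

```bash
cat > h.py <<'E'
import numpy as np,cv2
from scipy.spatial.transform import Rotation as R
from scipy.optimize import least_squares
from workcell import bot,hand,kinematics,get_obs,vision
def shot(cam,name):
    r=vision.read_camera(cam);cv2.imwrite(f'pics/{name}.png',r['frame'][:,:,::-1]);np.savez(f'{name}.npz',K=r['intrinsics'],V=r['view'],**{'f':r['frame']})
def proj(name,X):
    d=np.load(f'{name}.npz');c=np.atleast_2d(X)@d['V'][:3,:3].T+d['V'][:3,3];p=c@d['K'].T;return p[:,:2]/p[:,2:]
def tri(obs):
    A=[]
    for n,(u,v) in obs:
        d=np.load(f'{n}.npz');P=d['K']@d['V'][:3];A+=[u*P[2]-P[0],v*P[2]-P[1]]
    A=np.array(A);A/=np.linalg.norm(A[:,:3],axis=1)[:,None]
    return np.linalg.lstsq(A[:,:3],-A[:,3],rcond=None)[0]
E
python3 - <<'E'
from h import *
print('knob',tri([('scene0',(397,262)),('top0',(245,254))]))
print('mouth',tri([('scene0',(276,248)),('top0',(357,206))]))
o=get_obs();T=np.eye(4);T[:3,:3]=R.from_quat(o['orientation']).as_matrix();T[:3,3]=o['position']
V=np.load('wrist0.npz')['V'];print((V@T).round(4).tolist())
a=cv2.imread('pics/scene0.png')[205:345,215:430];b=cv2.imread('pics/top0.png')[150:290,215:415]
im=np.vstack([cv2.resize(a,(800,300*0+290),interpolation=2)]+[cv2.resize(b,(800,300),interpolation=2)]);
# mixer-only crops
a=cv2.imread('pics/scene0.png')[205:335,220:337];b=cv2.imread('pics/top0.png')[155:260,295:412]
im=np.hstack([cv2.resize(a,(400,444),interpolation=2),np.vstack([cv2.resize(b,(400,359),interpolation=2),np.zeros((85,400,3),np.uint8)])]);cv2.imwrite('pics/crop1.png',im)
E
```

```text
knob [0.44715854 0.30708601 0.02629544]
mouth [ 0.55958192 -0.03829372  0.16481259]
[[0.0004, 1.0, -0.0006, 0.0007], [-0.96, 0.0002, -0.2799, 0.0344], [-0.2799, 0.0006, 0.96, 0.1405], [0.0, 0.0, 0.0, 1.0]]
```

View pics/crop1.png

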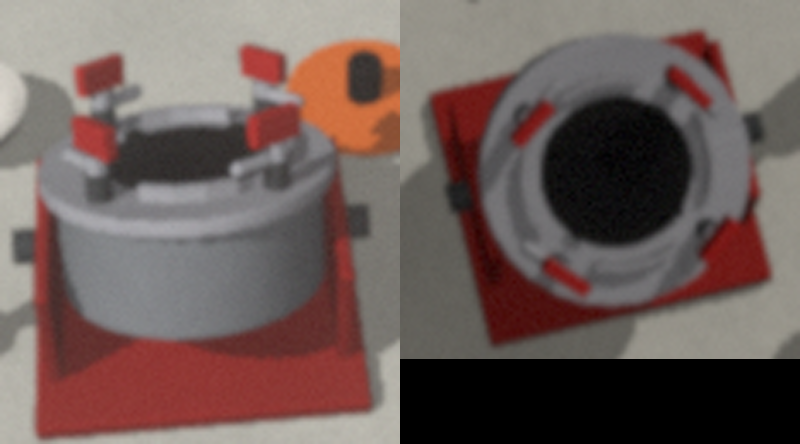

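The crop shows the four red bars clearly, dog0 to dog3. In scene crop pixels they are at (273,127), (262,63), (100,75), (95,138). In top crop pixels they are at (533,123), (566,277), (728,238), (690,87). The mixer is yawed by about +14°. Next I fit a rough seat pose and take close wrist views of the cover and the mouth.

```bash
cat >> h.py <<'E'
def seatR(yaw): return (R.from_euler('z',yaw)*R.from_euler('y',-25,degrees=True)).as_matrix()
PHI=np.radians([45,135,225,315])
def toolR(zdir,xdir):   # tool z along zdir, tool x near xdir
    z=zdir/np.linalg.norm(zdir);x=xdir-z*(z@xdir);x/=np.linalg.norm(x)
    return np.column_stack([x,np.cross(z,x),z])
def q(M): return R.from_matrix(M).as_quat()
def best(p,Ms):
    c=get_obs()['joint_pos'];L=[]
    for M in Ms:
        s=kinematics.solve_ik(p,q(M))
        if s is not None:L.append((np.abs(np.array(s)-c).max(),M))
    return min(L,key=lambda t:t[0])[1]
E
python3 - <<'E'
from h import *
s=3.419
sc=np.array([(273,127),(262,63),(100,75),(95,138)])/s+[220,205]
tp=(np.array([(533,123),(566,277),(728,238),(690,87)])-[400,0])/s+[295,155]
X=np.array([tri([('scene0',a),('top0',b)]) for a,b in zip(sc,tp)]);print(X.round(4))
def f(p):
    M=seatR(p[3]);P=p[:3]+np.c_[.095*np.cos(PHI),.095*np.sin(PHI),np.full(4,.043)]@M.T
    return np.r_[(proj('scene0',P)-sc).ravel(),(proj('top0',P)-tp).ravel()]
r=least_squares(f,[.56,-.038,.165,.25],loss='soft_l1');print(r.x,r.fun.round(1));p=r.x;np.save('seat0.npy',p)
t=get_obs()['time_s']
D=np.array([0,0,-1.])
for i,(off,) in enumerate([((-1,0,0),),((0,-1,0),)]):
    M=toolR(D,np.array(off,float)); bot.reach([.447,.307,.19],q(M)); shot('wrist',f'cov{i}')
M0=seatR(p[3]);c=p[:3]+M0@[0,0,.20]
for i,a in enumerate([180,90]):
    a=np.radians(a);M=toolR(-M0[:,2],M0@[np.cos(a),np.sin(a),0])
    try: bot.reach(c,q(M)); shot('wrist',f'mix{i}');print(i,get_obs()['joint_pos'])
    except bot.IKError as e: print(i,e)
print(get_obs()['time_s']-t)
im=np.vstack([np.hstack([cv2.resize(cv2.imread(f'pics/{n}{i}.png'),(400,300),interpolation=cv2.INTER_AREA) for i in (0,1)]) for n in('cov','mix')])
cv2.imwrite('pics/quad.png',im)
E
```

```text
[[ 0.5884  0.0315  0.2283]
 [ 0.4681  0.0047  0.1744]
 [ 0.4986 -0.1296  0.1744]
 [ 0.6168 -0.0996  0.229 ]]
[ 0.56074406 -0.04372101  0.16260471  0.22425342] [ 0.2 -0.7  0.1  0.5 -0.3  0.3 -0.2 -0.1  0.3  0.1  0.4 -0.2 -2.2  0.3
 -0.  -0.3]
0 [-0.26701118 -0.16194778  2.06362366  0.26500997  0.86870028 -2.19736717]
1 [-0.26802151 -0.16266727  2.06369615  0.26494176  0.8685562  -0.62737911]
5.7833
```

View pics/quad.png

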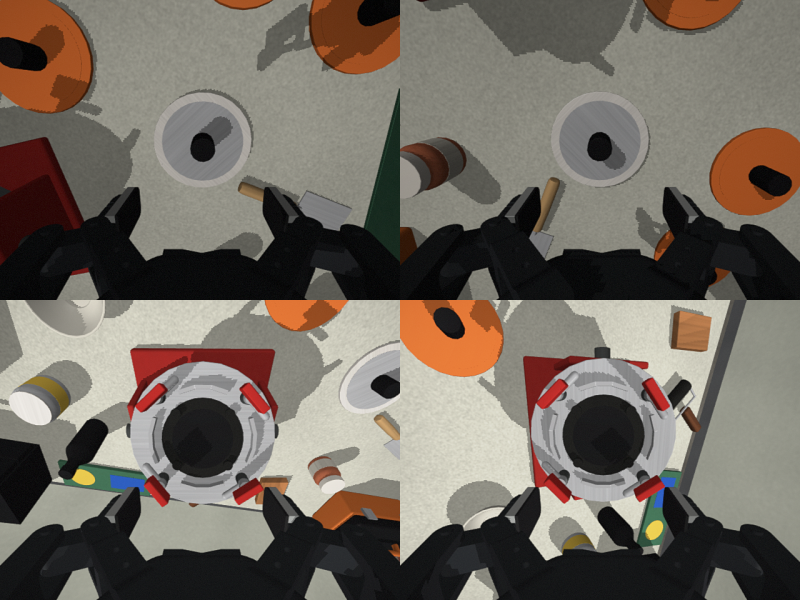

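The quad shows the covers centred near (203,140) and (600,140), and the mouth near (203,435) and (603,435), all in quad pixels. I'll enlarge these for reading.

Run:
```python
from h import *
m=[cv2.resize(cv2.imread(f'pics/mix{i}.png')[80:340,195:455],(400,400),interpolation=2) for i in (0,1)]
c=[cv2.resize(cv2.imread(f'pics/cov{i}.png')[142:307,240:405],(400,400),interpolation=2)[100:300] for i in (0,1)]
c=[cv2.imread(f'pics/cov{i}.png')[144:304,240:400] for i in (0,1)]
c=[cv2.resize(x,(200,200),interpolation=2) for x in c]
row=np.hstack(c+[cv2.resize(cv2.imread(f'pics/cov{i}.png')[200:270,290:360],(200,200),interpolation=2) for i in (0,1)])
cv2.imwrite('pics/crop2.png',np.vstack([np.hstack(m),row]))
# automatic red bar blobs with min-area rects in mix views near predicted bars
p=np.load('seat0.npy');M=seatR(p[3])
for n in ('mix0','mix1'):
    hsv=cv2.cvtColor(cv2.imread(f'pics/{n}.png'),cv2.COLOR_BGR2HSV)
    P=p[:3]+np.c_[.095*np.cos(PHI),.095*np.sin(PHI),np.full(4,.056)]@M.T
    print(n,'pred',proj(n,P).round(1).tolist())
    print([hsv[int(v),int(u)].tolist() for u,v in proj(n,P)])
```

```text
mix0 pred [[395.9, 309.7], [406.7, 155.0], [235.8, 154.8], [246.5, 309.6]]
[[0, 203, 188], [1, 198, 194], [0, 196, 195], [1, 200, 191]]
mix1 pred [[409.6, 154.1], [238.6, 153.8], [248.9, 308.8], [398.4, 309.0]]
[[1, 201, 188], [0, 199, 188], [0, 202, 184], [1, 199, 188]]
```

View pics/crop2.png

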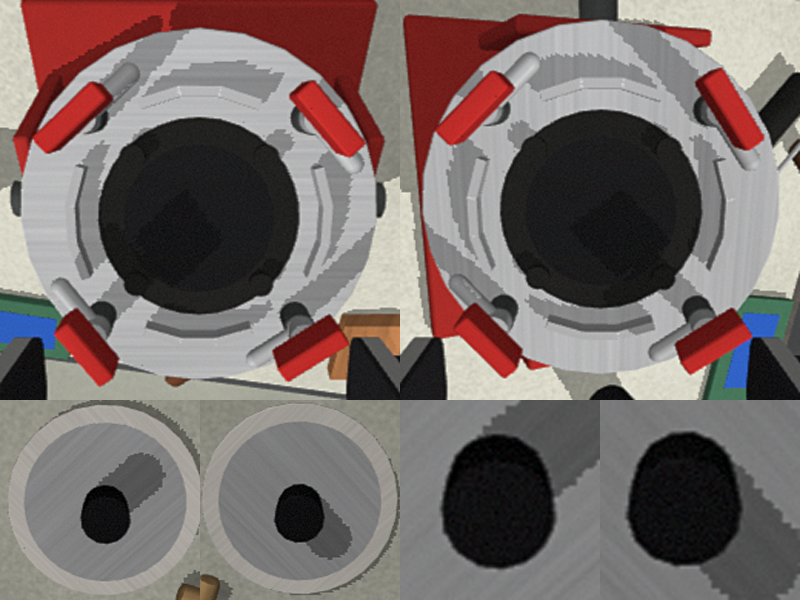

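The crop shows the bars and knob cleanly: bright red tops, black knob, and a disc outline of about 152 px. I'll fit projected solids to those blobs.

```bash
cat >> h.py <<'E'
def feat(P2):
    h=cv2.convexHull(P2.astype(np.float32));m=cv2.moments(h);A=m['m00'];return mom(m)
def mom(m):
    A=m['m00'];return np.array([m['m10']/A,m['m01']/A]),np.array([m['mu20']-m['mu02'],2*m['mu11']])/A,A
def blob(mask,uv,rad=35):
    n,l,s,c=cv2.connectedComponentsWithStats(mask.astype(np.uint8))
    k=[i for i in range(1,n) if s[i,4]>60];i=min(k,key=lambda i:np.hypot(*(c[i]-uv)))
    return mom(cv2.moments((l==i).astype(np.uint8),True))
BOX=np.array([[a,b,c] for a in(-.022,.022) for b in(-.006,.006) for c in(-.013,.013)])
def dogM(i,a):  # dog grip frame rot in seat
    return R.from_euler('z',PHI[i]+np.pi+1.5-a).as_matrix()
def dogpos(i,a): return np.array([.095*np.cos(PHI[i]),.095*np.sin(PHI[i]),.043-.006*a])
def red(n):
    h=cv2.cvtColor(cv2.cvtColor(np.load(f'{n}.npz')['f'],cv2.COLOR_RGB2BGR),cv2.COLOR_BGR2HSV).astype(int)
    return ((h[...,0]<6)|(h[...,0]>174))&(h[...,1]>150)&(h[...,2]>135)
E
python3 - <<'E'
from h import *
p=np.load('seat0.npy');obs={}
for n in('mix0','mix1'):
    M=seatR(p[3]);m=red(n)
    for i in range(4):
        obs[n,i]=blob(m,proj(n,p[:3]+M@(dogpos(i,.1)))[0])
def res(x,full=False):
    M=seatR(x[3]);r=[]
    for (n,i),(c,e,A) in obs.items():
        P=x[:3]+(dogpos(i,x[4+i])+BOX@dogM(i,x[4+i]).T)@M.T
        c2,e2,A2=feat(proj(n,P)); 
        if full: print(n,i,(c2-c).round(1),((e2-e)/np.hypot(*e)).round(2),A,A2)
        r+=[*(c2-c),*(5*(e2-e)/np.hypot(*e))]
    return np.array(r)
r=least_squares(res,np.r_[p,.1,.1,.1,.1],loss='soft_l1',diff_step=1e-4,x_scale=[.01]*3+[.1]*5);print(p,r.x.round(4));res(r.x,True);np.save('seat1.npy',r.x)
th=np.linspace(0,2*np.pi,60);circ=np.c_[np.cos(th),np.sin(th)]
ko={}
for n in('cov0','cov1'):
    v=np.load(f'{n}.npz')['f'].max(2);print(n,np.unique(v[200:270,290:360])[:3],v[250,290])
    ko[n]=blob(v<50,(325,235))
def K(x):return np.vstack([np.c_[.017*circ,np.full(60,h)] for h in(.008,.05)])+x
def rc(x): return np.hstack([feat(proj(n,K(x)))[0]-ko[n][0] for n in ko])
rr=least_squares(rc,[.447,.307,0],diff_step=1e-4,x_scale=.01);x=rr.x;print('cover',x,rr.fun)
for n in ko:
    print(ko[n][2],feat(proj(n,K(x)))[2]); d=proj(n,x+np.vstack([np.c_[.075*circ,np.full(60,h)] for h in(0,.008)]));print(d.min(0),d.max(0))
np.save('cover.npy',x)
E
```

```text
[ 0.56074406 -0.04372101  0.16260471  0.22425342] [ 0.5579 -0.0422  0.1721  0.217   0.0854 -0.0352 -0.0009  0.0249]
mix0 0 [-1.5 -0.3] [-0.11  0.13] 519.0 1314.7285545133054
mix0 1 [2.  0.2] [-0.06  0.22] 1003.0 1278.7814957462251
mix0 2 [-0.1  0.4] [ 0.07 -0.19] 791.0 1220.4900297090644
mix0 3 [ 0.6 -0.4] [ 0.   -0.03] 500.0 1307.4595515574329
mix1 0 [0.4 0.9] [0.   0.11] 774.0 1340.4678084197221
mix1 1 [-1.3 -0.7] [ 0.03 -0.21] 995.0 1262.8696525403066
mix1 2 [16.2 15.4] [ 0.17 -0.67] 1170.0 1304.1208378400188
mix1 3 [-0.8 -0.5] [-0.19  0.08] 500.0 1321.1016800445504
cov0 [0 1 2] 128
cov1 [0 1 2] 126
cover [ 0.44826027  0.30917721 -0.00120986] [-0.0161929  -0.01595648 -0.01501089  0.01702095]
1449.0 1561.751578194555
[245.25679123 146.50328893] [402.20777226 299.66810663]
1457.0 1562.7643929182086
[240.90588522 145.59888034] [398.12106435 299.12618691]
```

Run:
```python
from h import *
p=np.load('seat0.npy');M=seatR(p[3]);tiles=[]
for n in('mix0','mix1'):
    f=cv2.cvtColor(np.load(f'{n}.npz')['f'],cv2.COLOR_RGB2BGR)
    f=f
    for i in range(4):
        u,v=proj(n,p[:3]+M@(dogpos(i,.1)+[0,0,.004]))[0].astype(int);t=f[v-25:v+25,u-25:u+25]
        h=cv2.cvtColor(t,cv2.COLOR_BGR2HSV).astype(int);s=((h[...,0]<8)|(h[...,0]>172))&(h[...,1]>150)
        print(n,i,(u-25,v-25),np.histogram(h[...,2][s],bins=range(60,261,10))[0].tolist())
        tiles.append(cv2.resize(t,(200,200),interpolation=cv2.INTER_NEAREST))
cv2.imwrite('pics/bars.png',np.vstack([np.hstack(tiles[:4]),np.hstack(tiles[4:])]))
```

```text
mix0 0 (np.int64(368), np.int64(279)) [0, 0, 24, 473, 16, 10, 10, 13, 13, 11, 27, 33, 131, 280, 3, 0, 0, 0, 0, 0]
mix0 1 (np.int64(378), np.int64(129)) [50, 20, 40, 69, 177, 12, 2, 19, 21, 156, 54, 27, 160, 443, 74, 10, 0, 0, 0, 0]
mix0 2 (np.int64(213), np.int64(129)) [63, 77, 102, 120, 224, 11, 15, 18, 16, 26, 65, 71, 78, 558, 6, 1, 0, 0, 0, 0]
mix0 3 (np.int64(223), np.int64(279)) [0, 0, 210, 250, 20, 14, 17, 17, 12, 22, 18, 20, 119, 235, 53, 5, 0, 0, 0, 0]
mix1 0 (np.int64(381), np.int64(128)) [1, 195, 42, 17, 8, 14, 12, 14, 15, 24, 32, 47, 466, 166, 3, 0, 0, 0, 0, 0]
mix1 1 (np.int64(216), np.int64(128)) [0, 1, 9, 4, 15, 439, 9, 20, 14, 173, 41, 42, 360, 289, 54, 0, 0, 0, 0, 0]
mix1 2 (np.int64(226), np.int64(278)) [0, 0, 44, 400, 12, 25, 14, 4, 14, 26, 59, 150, 364, 55, 0, 0, 0, 0, 0, 0]
mix1 3 (np.int64(371), np.int64(279)) [0, 0, 74, 429, 14, 18, 13, 21, 16, 18, 19, 20, 244, 158, 10, 0, 0, 0, 0, 0]
```

View pics/bars.png

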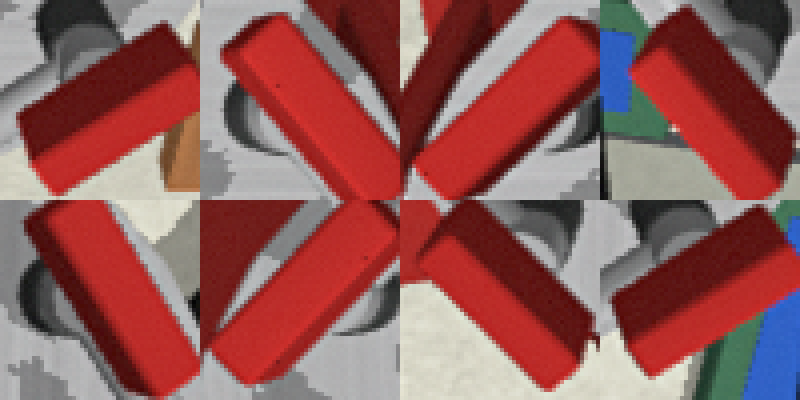

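In the enlarged bars the top faces (V above about 170) stand apart from the darker sides, so I'll refit on the top faces only.

```bash
cat >> h.py <<'E'
TOP=BOX[BOX[:,2]>0]
def topmask(n,V=166):
    h=cv2.cvtColor(np.load(f'{n}.npz')['f'],cv2.COLOR_RGB2HSV).astype(int)
    return ((h[...,0]<8)|(h[...,0]>172))&(h[...,1]>150)&(h[...,2]>V)
def fitseat(names,x0,fixed=False):
    obs={}
    for n in names:
        m=topmask(n);M=seatR(x0[3])
        for i in range(4): obs[n,i]=blob(m,proj(n,x0[:3]+M@(dogpos(i,x0[4+i])+[0,0,.013]))[0])
    def res(x,full=False):
        M=seatR(x[3]);r=[]
        for (n,i),(c,e,A) in obs.items():
            P=x[:3]+(dogpos(i,x[4+i])+TOP@dogM(i,x[4+i]).T)@M.T
            c2,e2,A2=feat(proj(n,P))
            if full: print(n,i,(c2-c).round(1),((e2-e)/np.hypot(*e)).round(2),A,round(A2))
            r+=[*(c2-c),*(5*(e2-e)/np.hypot(*e))]
        return np.array(r)
    r=least_squares(res,x0,loss='soft_l1',diff_step=1e-4,x_scale=[.01]*3+[.1]*5);res(r.x,True);print(r.x.round(4));return r.x
E
python3 - <<'E'
from h import *
x=fitseat(['mix0','mix1'],np.r_[np.load('seat0.npy'),.1,.1,.1,.1]);np.save('seat1.npy',x)
M=seatR(x[3])
# feasibility
c=np.load('cover.npy');D=-M[:,2]
for nm,P,Ms in [('seat up',x[:3]+M@[0,0,.16],None),('seat',x[:3]+M@[0,0,.034],None)]:
    for a in range(0,360,45):
        s=kinematics.solve_ik(P,q(toolR(D,M@[np.cos(np.radians(a)),np.sin(np.radians(a)),0])));print(nm,a,None if s is None else np.round(s,2))
E
```

```text
mix0 0 [-0.2  0.1] [ 0.02 -0.08] 475.0 585
mix0 1 [ 0.1 -0.1] [-0.01  0.07] 754.0 881
mix0 2 [0.2 0.3] [ 0.02 -0.1 ] 719.0 885
mix0 3 [0.1 0.1] [-0.    0.07] 444.0 589
mix1 0 [-0.3  0.3] [-0.03  0.08] 705.0 889
mix1 1 [-0.1 -0.1] [ 0.   -0.08] 756.0 897
mix1 2 [0.1 0.1] [0.01 0.11] 482.0 598
mix1 3 [-0.2  0. ] [ 0.04 -0.07] 446.0 595
[ 0.5619 -0.0414  0.1637  0.2206  0.0846 -0.0394  0.0007  0.0923]
seat up 0 [-0.24 -0.1   2.09  0.27  0.77  0.95]
seat up 45 [-0.24 -0.1   2.09  0.27  0.77  0.17]
seat up 90 [-0.24 -0.1   2.09  0.27  0.77 -0.62]
seat up 135 [-0.24 -0.1   2.09  0.27  0.77 -1.4 ]
seat up 180 [-0.24 -0.1   2.09  0.27  0.77 -2.19]
seat up 225 [-0.24 -0.1   2.09  0.27  0.77 -2.97]
seat up 270 [-0.24 -0.1   2.09  0.27  0.77  2.52]
seat up 315 [-0.24 -0.1   2.09  0.27  0.77  1.74]
seat 0 [-0.18  0.15  2.13  0.36  0.48  0.88]
seat 45 [-0.18  0.15  2.13  0.36  0.48  0.09]
seat 90 [-0.18  0.15  2.13  0.36  0.48 -0.69]
seat 135 [-0.18  0.15  2.13  0.36  0.48 -1.48]
seat 180 [-0.18  0.15  2.13  0.36  0.48 -2.26]
seat 225 None
seat 270 [-0.18  0.15  2.13  0.36  0.48  2.45]
seat 315 [-0.18  0.15  2.13  0.36  0.48  1.66]
```

The seat fit has sub-pixel residuals, so I'll grasp the cover and bring it over the mouth.

Run:
```python
from h import *
x=np.load('seat1.npy');c=np.load('cover.npy');M=seatR(x[3]);t0=get_obs()['time_s']
D=np.array([0,0,-1.]);G=toolR(D,np.r_[M[:2,1],0])
bot.reach([c[0],c[1],.13],q(G));bot.servo_line([c[0],c[1],.032],velocity=.12)
hand.move_gripper(.0,90);o=get_obs();print(o['gripper_width'],o['grip_force'],o['position'],o['time_s']-t0)
bot.servo_line([c[0],c[1],.34],velocity=.25)
S=toolR(-M[:,2],M[:,1]);o=get_obs();print('lift',o['gripper_width'],o['wrist_force'])
bot.reach(x[:3]+M@[0,0,.16],q(S));o=get_obs();print(o['gripper_width'],M.T@o['wrist_force'],o['time_s'])
bot.servo_line(x[:3]+M@[0,0,.032+.012],velocity=.12);o=get_obs();print(M.T@o['wrist_force'],o['time_s'])
shot('wrist','w1');shot('scene','s1');shot('top','t1')
a=cv2.imread('pics/s1.png')[200:335,210:345];b=cv2.imread('pics/t1.png')[145:265,285:425]
cv2.imwrite('pics/c3.png',np.hstack([cv2.resize(cv2.imread('pics/w1.png')[40:400,140:500],(400,400)),cv2.resize(a,(400,400),interpolation=2)]))
```

```text
0.032005075407908305 88.70208263397217 [0.44868265 0.30946755 0.0327899 ] 3.0834
lift 0.031677750549014845 [ 0.11950816 -0.70015454 -4.68937013]
0.032067867838457026 [-1.32845924  0.60087215 -3.57231591] 11.7833
[-1.13569302 -0.16098479 -3.7576838 ] 12.9
```

View pics/c3.png

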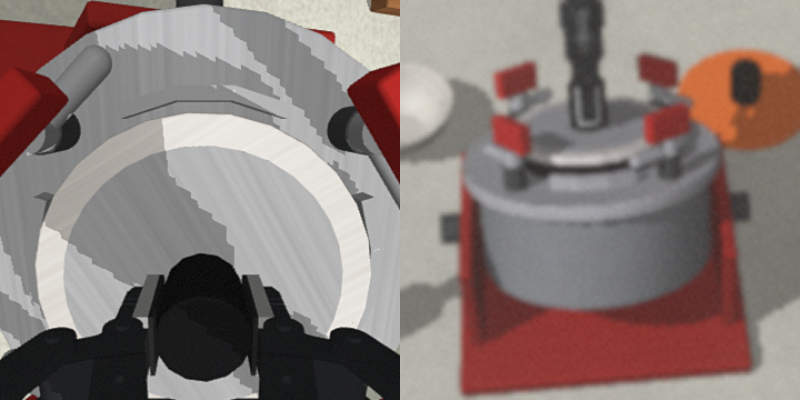

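The wrist view shows the disc centred inside the curb: its edge is at about (200,115) with the curb just outside it. The scene view shows it level over the mouth. I'll lower it with force checks.

Run:
```python
from h import *
x=np.load('seat1.npy');M=seatR(x[3]);f0=M.T@np.array(get_obs()['wrist_force'])
for d in (6,3,1.5,0,-1,-2,-3):
    bot.servo_line(x[:3]+M@[0,0,.032+d/1000],velocity=.03);f=M.T@np.array(get_obs()['wrist_force'])-f0
    print(d,f.round(2),get_obs()['time_s'])
    if f[2]>3 or np.hypot(*f[:2])>12: break
hand.move_gripper(.06);bot.dwell(.1);print(M.T@np.array(get_obs()['wrist_force']))
bot.servo_line(x[:3]+M@[0,0,.20],velocity=.2);shot('wrist','w2');print(get_obs()['time_s'])
```

```text
6 [ 0.2  -0.86  0.27] 13.4
3 [-0.11  0.06 -0.24] 13.65
1.5 [-0.86  0.1   4.79] 13.9
[ 0.28154963 -0.2862984  -0.00646605]
15.4167
```

View pics/w2.png

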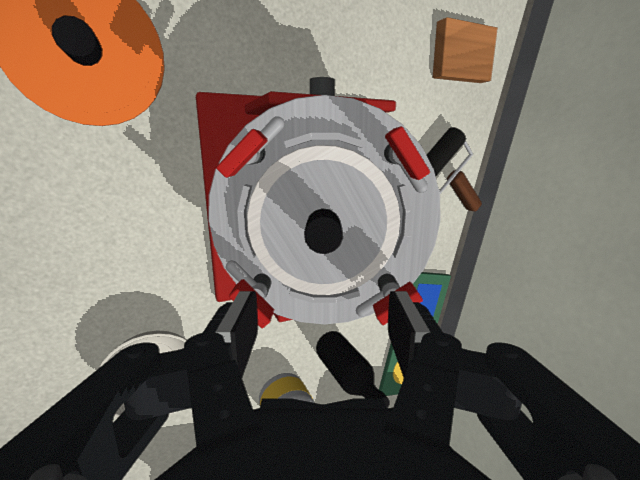

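The cover lies concentric inside the curb, with the knob at about (323,231), and is let go. I'll check it numerically and turn the first dog half-way.

```bash
cat >> h.py <<'E'
def turn(x,i,a0,a1,force=50,over=0.,zt=.09):
    M=seatR(x[3]);t=get_obs()['time_s'];cur=np.array(get_obs()['joint_pos'])
    def pose(a,sg,dz):
        B=M@dogM(i,a);return x[:3]+M@(dogpos(i,a)+[0,0,dz]),q(toolR(-M[:,2],sg*B[:,0]))
    L=[]
    for sg in(1,-1):
        s0=kinematics.solve_ik(*pose(a0,sg,.003));s1=kinematics.solve_ik(*pose(a1+over,sg,.003))
        if s0 is None or s1 is None: continue
        if abs(s0[5])>2.95 or abs(s1[5])>2.95 or abs((s1[5]-s0[5])+0)>1.6: continue
        L.append((abs(s0[5]-cur[5]),sg))
    sg=min(L)[1]
    P,Q=pose(a0,sg,.003);up=.09-.043
    bot.reach(P+M[:,2]*up,Q);bot.servo_line(P,velocity=.1)
    hand.move_gripper(0,force);w=get_obs()['gripper_width']
    P1,Q1=pose(a1+over,sg,.003)
    bot.servo_line(P1,Q1,velocity=np.linalg.norm(P1-P)/(abs(a1-a0)/.9+.1))
    o=get_obs();tq=M.T@np.array(o['ft_torque']);f=M.T@np.array(o['wrist_force'])
    hand.move_gripper(.04);bot.servo_line(P1+M[:,2]*up,velocity=.15)
    print(i,'w',round(w,4),'f',f.round(1),'tq',tq.round(2),'j6',round(cur[5],2),'t',round(t,1),round(get_obs()['time_s'],1))
E
python3 - <<'E'
from h import *
x=np.load('seat1.npy');M=seatR(x[3])
th=np.linspace(0,2*np.pi,60)
v=np.load('w2.npz')['f'].max(2);c,_,A=blob(v<50,(323,231))
def g(s):
    K=np.vstack([np.c_[s[0]+.017*np.cos(th),s[1]+.017*np.sin(th),np.full(60,h)] for h in(.008,.05)]);return feat(proj('w2',x[:3]+K@M.T))[0]-c
print('cover xy in seat',least_squares(g,[0,0],diff_step=1e-4,x_scale=.01).x)
hand.move_gripper(.04)
turn(x,0,x[4],.75)
bot.reach(x[:3]+M@[0,0,.2],q(toolR(-M[:,2],M[:,1])));shot('wrist','w3');print(get_obs()['time_s'])
m=topmask('w3')
for i,a in enumerate([.75,0,0,.09]):
    cc=proj('w3',x[:3]+M@(dogpos(i,a)+[0,0,.013]))[0];c,e,A=blob(m,cc);print(i,c-cc,A)
    if A>300:
        r=least_squares(lambda z:(lambda e2:(e2-e)/np.hypot(*e))(feat(proj('w3',x[:3]+(dogpos(i,z[0])+TOP@dogM(i,z[0]).T)@M.T))[1]),[a],diff_step=1e-4);print('ang',r.x)
E
```

```text
cover xy in seat [-0.00145705 -0.00025506]
0 w 0.0112 f [-1.5 -0.3 11.1] tq [-0.08  0.67 -0.08] j6 -0.61 t 15.8 19.2
19.8917
0 [ 0.42097922 -0.68319081] 639.0
ang [0.75094886]
1 [ 0.39642633 -0.27489086] 718.0
ang [0.]
2 [-10.93835745 -10.34821137] 150.0
3 [11.80917372 -6.98885428] 179.0
```

Dog0 is at 0.75. I'll do the other three half-turns in star order, then check.

```bash
cat >> h.py <<'E'
def look(x,name,a):
    M=seatR(x[3]);hand.move_gripper(.085)
    bot.reach(x[:3]+M@[0,0,.25],q(toolR(-M[:,2],M[:,1])));shot('wrist',name);m=topmask(name)
    for i in range(4):
        cc=proj(name,x[:3]+M@(dogpos(i,a[i])+[0,0,.013]))[0];c,e,A=blob(m,cc)
        r=least_squares(lambda z:(lambda e2:(e2-e)/np.hypot(*e))(feat(proj(name,x[:3]+(dogpos(i,z[0])+TOP@dogM(i,z[0]).T)@M.T))[1]),[a[i]],diff_step=1e-3)
        print(i,'off',(c-cc).round(1),'A',A,'ang',r.x.round(3))
    print(get_obs()['time_s']);hand.move_gripper(.04)
E
python3 - <<'E'
from h import *
x=np.load('seat1.npy')
for i in(2,1,3): turn(x,i,max(x[4+i],0),.75)
look(x,'w4',[.75]*4)
E
```

```text
2 w 0.0108 f [ 0.2  2.4 13.4] tq [ 0.64  0.19 -0.06] j6 -0.61 t 19.9 23.8
1 w 0.011 f [-1.1 -0.2 11.1] tq [-0.01  0.68 -0.15] j6 -0.97 t 23.8 27.9
3 w 0.0113 f [-1.   1.5  9.4] tq [ 0.1   0.6  -0.06] j6 1.08 t 27.9 31.6Traceback (most recent call last):
  File "<stdin>", line 4, in <module>
  File "h.py", line 83, in look
    cc=proj(name,x[:3]+M@(dogpos(i,a[i])+[0,0,.013]))[0];c,e,A=blob(m,cc)
                                                               ~~~~^^^^^^
  File "h.py", line 33, in blob
    k=[i for i in range(1,n) if s[i,4]>60];i=min(k,key=lambda i:np.hypot(*(c[i]-uv)))
                                             ~~~^^^^^^^^^^^^^^^^^^^^^^^^^^^^^^^^^^^^^
ValueError: min() iterable argument is empty
```

View pics/w4.png

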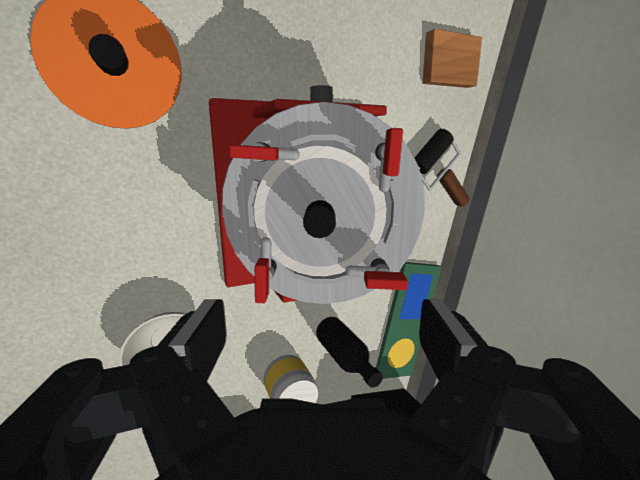

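All four fingers point diagonally over the cover, half-way, with bars at (254,153), (393,151), (386,280), (262,281), and the cover is concentric. Now the second pass.

```bash
sed -i 's/m=topmask(name)$/m=topmask(name,150)/' h.py
python3 - <<'E'
from h import *
x=np.load('seat1.npy');hand.move_gripper(.04)
for i in(0,2,1,3): turn(x,i,.75,1.5,force=60,over=.04)
look(x,'w5',[1.5]*4);shot('scene','s5')
E
```

```text
0 w 0.0113 f [-3.6  0.8 20.5] tq [0.01 0.96 1.53] j6 -0.61 t 34.0 37.7
2 w 0.0107 f [-2.9  2.9 25.5] tq [0.78 0.84 1.35] j6 0.49 t 37.7 41.9
1 w 0.011 f [-2.7  4.5 27.5] tq [0.72 0.71 1.84] j6 -0.18 t 41.9 46.0
3 w 0.0111 f [-3.4  3.  18.9] tq [0.62 0.72 0.81] j6 1.87 t 46.0 49.9
0 off [ 0.6 -0.4] A 452.0 ang [1.424]
1 off [-0.1 -0.3] A 454.0 ang [1.43]
2 off [ 0.1 -0. ] A 325.0 ang [1.426]
3 off [-0.1 -0.2] A 314.0 ang [1.438]
52.4083
```

View pics/w5.png

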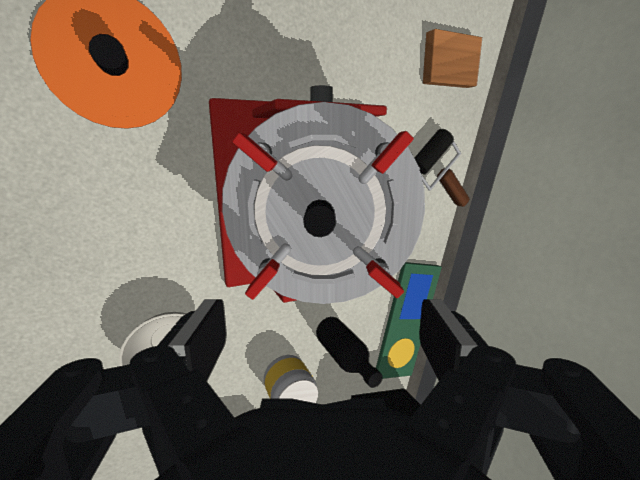

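All four fingers point at the knob (320,218), and the bars are home at 1.42 rad or more by image. The jump in turning torque shows each dog reached its stop. The cover is concentric and the gripper is clear, so I'm handing in.

```bash
python3 -c "
from workcell import *
from workcell import hand_in
print(hand_in())"
```

```text
the job is handed in; nothing more can be done
None
```

The cover is seated in the mixer mouth and clamped by all four dogs, turned half-way and then home in star order. The last image puts each dog at 1.42 rad or more (limit 1.38), I disturbed no bystander that I could see, and the job was handed in at about 52 s of the 72 s allowed, but no verdict came back.

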